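# Set the tube mixer to fast and start it

### The job

Set the tube roller mixer on the bench to fast and start it: push the speed lever on its control deck from the off end of its gate, past the middle (slow) notch, until it stands fully home at the other end, away from the round push button; only then press that round start button right down and let it come up. Just push and press: do not take hold of anything, and leave the tubes on the rollers, the brown bottle and the wooden block where they are.

Things in the scene. Friction and masses are not known exactly. Their poses are not given: they have to be found in the camera images.
- mixer: Fixed blue-grey tube roller mixer. Origin on the bench under the lever's pivot; its x axis points the way the lever is to be pushed (off to fast), z up; yaw within 0.55 rad. Control deck: x -105 to 105, y -85 to 55 mm, flat top at 82 mm, with a bare metal gate plate round the lever. Beyond it on the +y side four black rollers along y (67 to 290 mm, tops at 96 mm, cream end walls up to 100 mm).
- speed_lever (a joint): Lever angle, rad: 0 off (leans 0.5 rad to the mixer's -x, towards the button's end), 0.5 slow (upright), 1.0 fast (leans 0.5 rad to +x, hard stop). Pivot: along the mixer's y, 70 mm above its origin. Sprung notches at 0, 0.5 and 1.0: left alone it snaps to the nearest (crests near 0.25 and 0.75); a crest takes about 5 to 8 N at the paddle.
- lever_grip (a point): Centre of the lever's black rectangular paddle, 75 mm from the pivot; moves and turns with it (136 mm above the bench at off and fast, 145 mm upright). Paddle: 16 mm thick in the direction of motion, 32 mm wide along the pivot axis, 40 mm long along the lever (20 mm each way from this point); below it a 10 mm steel rod down to the gate.
- start_top (a point): Centre of the top of the round start button (28 mm across, plain grey, in a black housing on the deck's corner, 76 mm towards -x and 58 mm towards -y from the mixer's origin); moves down with it.
- start (a joint): Travel of the start button, m: 0 up, 0.006 right down (sprung, about 5 N at the bottom); it springs back when released.
- tube1_mid (a point): Middle of a loose capped blood tube, 13 mm thick and about 105 mm long, lying between the rollers; to be left alone.
- tube2_mid (a point): Middle of a second such tube in the next gap; to be left alone.
- bottle_mid (a point): Middle (half-way up) of the brown glass bottle, 58 mm across and 125 mm high, standing beside the deck on the mixer's -y side; to be left alone.
- block_mid (a point): Middle of a wooden block 40 x 40 x 45 mm holding two short glass tubes (up to 90 mm above the bench), standing beside the deck on the mixer's -y side; to be left alone.

How it is judged (in metres and radians):
On the way, in this order (a step that is already met when the one before it is completed fails the run):
1. the speed lever stands fully home at fast (value of joint speed_lever above 0.95 rad), for 0.2 s.
2. the start button is pressed right down with the lever at fast (value of joint start above 0.0045 m and value of joint speed_lever above 0.95 rad), for 0.05 s.
At the end, for the whole second after the job is handed in: The speed lever rests within 0.05 rad of the fast stop, the start button has come back up (within 2 mm), and the bottle, the block and both tubes are within 15 mm of where they stood (value of joint speed_lever above 0.95 rad and velocity of joint speed_lever below 0.05 rad/s and value of joint start below 0.002 m and distance of each of bottle_mid, block_mid, tube1_mid, tube2_mid from where it was at the start of the episode below 0.015 m); the robot touches nothing.
It fails at once if the start button is pressed before the lever is at fast (value of joint start above 0.003 m and value of joint speed_lever below 0.9 rad).
It fails at once if the lever is pinched between the fingers instead of pushed ((contact force between the fingers and speed_lever_c1 above 1.5 N and contact force between the fingers and speed_lever_c2 above 1.5 N) or (contact force between the fingers and speed_lever_c3 above 1.5 N and contact force between the fingers and speed_lever_c4 above 1.5 N)).
It fails at once if a bystander (bottle, block or tube) is shifted, lifted or tipped (distance of any of bottle_mid, block_mid, tube1_mid, tube2_mid from where it was at the start of the episode above 0.015 m).
It also fails if it takes over 45 s, if anything falls off the work surface, if the arm or the gripper's body presses on something with over 40 N, if the wrist force passes 120 N, or if a joint passes its speed limit or range.

### The arm

A 7-joint arm with a two-finger parallel gripper is mounted at the origin on the work surface. World frame = base frame: x ahead of the robot, y to its left, z up, the work surface at z = 0. Lengths are in mm, angles in rad, forces in N, time in s.
With the tool pointing down it reaches from about 400 to 875 mm from the base axis. Payload 4.4 kg.
Tool frame: the origin (TCP) lies midway between the tips of the shut fingers; the grasp point (between the pads) lies 19 mm behind it; z points along the fingers, y is the line along which they close (so a half turn about z gives the same grasp; the last joint's range is limited). The gripper opens to 85 mm and grips with 20 to 120 N. Pads are 22 mm wide; open, the fingers measure 114 mm over their backs; the gripper's body (76 mm by 85 mm) begins 54 mm behind the grasp point. The pads swing forward as they close: fully open they stand 13 mm farther back than shut.
Start: joints at [1.046, 0.628, 0.038, 1.517, -0.027, 0.996, -0.02], TCP at [287.896, -582.781, 204.913] pointing down, gripper open.
Joint ranges: [-3.06, 3.06], [-0.37, 2.12], [-1.25, 1.32], [0.18, 2.47], [-1.1, 4.24], [0.23, 1.98], [-2.94, 2.94]. Speed limits (rad/s): [2.57, 2.57, 3.14, 3.14, 3.14, 3.14, 3.14].

### API

Orientations are given as [roll, pitch, yaw] about the fixed x, y, z axes, in that order (R = Rz(yaw) Ry(pitch) Rx(roll)).
In Python, from cell import read_state, get_image, finish_job gives the robot as it stands.
- The arm moves only by the tool send_rows, never from a script. Its argument "series" is a list of rows, each an object of numbers: "ax", "ay", "az": the turn, a rotation vector about the tool's x, y, z in rad; "dx", "dy", "dz": the shift along the tool's x, y, z in cm; "hand": the closure, from 0 (fully open) to 1 (shut). In form: [{"ax": .., "ay": .., "az": .., "dx": .., "dy": .., "dz": .., "hand": ..}, ...]. A call has 1 to 10 rows; each row is the pose to reach, as a shift and turn from the pose commanded when the call began, along the tool's axes at that moment; what a row does not reach only later rows make up. A row lasts 1/10 s, in which the tool goes at most 50 mm and 8.59 degrees, less where a joint would pass 70% of its speed; a pose out of reach is approached as far as the arm can. A call with a gripper value outside its range is refused whole. The fingers move at their own pace and stop on an object; the grip force is fixed at half the most. Time passes only in rows, so rows that repeat a pose let the fingers close. It gives the time, the measured TCP pose, the force, the opening and the grip force at its end, in the units of the state.
- read_state(): the state, without advancing time (a new reading comes with each control period).
- get_image(name): name is "side" or "top" or "wrist"; returns a dict with "pixels" (480x640x3 uint8, red, green, blue), "mtx" (3x3 intrinsics, pixels), "R" (3x3) and "t" (3): a world point X has camera coordinates R X + t. Camera axes: x right, y down, z forward; pixel columns grow to the right and rows downward; lengths in mm; the calibration is good to about 2 mm. A picture is of the moment at which its call begins. There is no depth.
- finish_job(): hands the job in; it is judged then, once.
The state is a dict: "clock": time; "qpos": joint angles; "qd": joint speeds; "tau": joint torques, N m; "eef_pos": TCP position; "tool_rot": TCP orientation; "force": force on the tool from outside, world axes, zero at the start; "torque": the same for the moment, N m; "width": finger opening in mm; "gripper_force": force on a finger pad.
Only numpy, scipy, OpenCV 4.12 (cv2) and the standard library are available. Lean on these libraries where they do the work, as an engineer would, in place of code of your own. Each camera call takes 0.05 s, during which the arm holds its last target. There are 200 camera calls.

## Working session

There is one attempt and no reset: what is moved stays moved. The work goes in short steps, Python scripts to look and compute and a tool call to move; the robot and the scene stay as the last step left them, time stands still between calls to the robot, and variables do not carry over. Pictures are saved under pics/ and viewed, at most 10 in all, crops included, and the job is handed in when it is done.

Besides the shell and the picture viewer there is one more tool, called after "Call:" as a command line: name --argument value ..., lists and objects as JSON in quotes. send_rows: Moves the arm, as the interface text tells. Its arguments: {"type":"object","properties":{"series":{"type":"array","items":{"type":"object","properties":{"ax":{"type":"number"},"ay":{"type":"number"},"az":{"type":"number"},"dx":{"type":"number"},"dy":{"type":"number"},"dz":{"type":"number"},"hand":{"type":"number"}}}}},"required":["series"]}

```bash
mkdir -p pics; python3 - <<'E'
from cell import *
import cv2,numpy as np
for n in("top","side"):
    g=get_image(n);cv2.imwrite(f"pics/{n}0.png",g["pixels"][:,:,::-1]);print(n,g["mtx"].tolist(),g["R"].round(4).tolist(),g["t"])
s=read_state();print(s["clock"],s["eef_pos"],s["tool_rot"],s["force"])
E
```

```text
top [[598.5559673321985, 0.0, 320.4035869130433], [0.0, 598.5559673321985, 232.6878877702264], [0.0, 0.0, 1.0]] [[-0.0231, -0.9997, -0.0107], [-0.9817, 0.0247, -0.189], [0.1892, 0.0061, -0.9819]] [ 48.86365171 613.0777008  902.16680886]
side [[523.8864394714499, 0.0, 318.5071032902914], [0.0, 523.8864394714499, 248.98918673036434], [0.0, 0.0, 1.0]] [[-0.7438, -0.6683, -0.0107], [-0.502, 0.5691, -0.6513], [0.4413, -0.4791, -0.7587]] [462.99226254 336.46634248 657.15406642]
0.1 [ 287.62324435 -582.20943727  204.07475253] [-3.13985182e+00 -9.36410825e-06  4.58769360e-01] [-0.0283585   0.84650209  0.53835155]
```

View pics/top0.png

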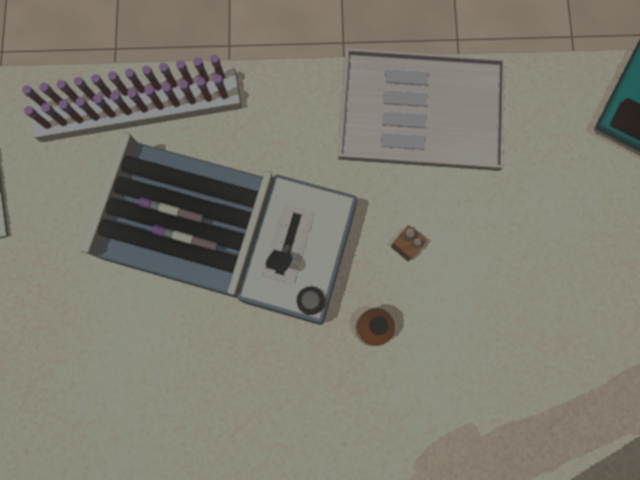

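View pics/side0.png

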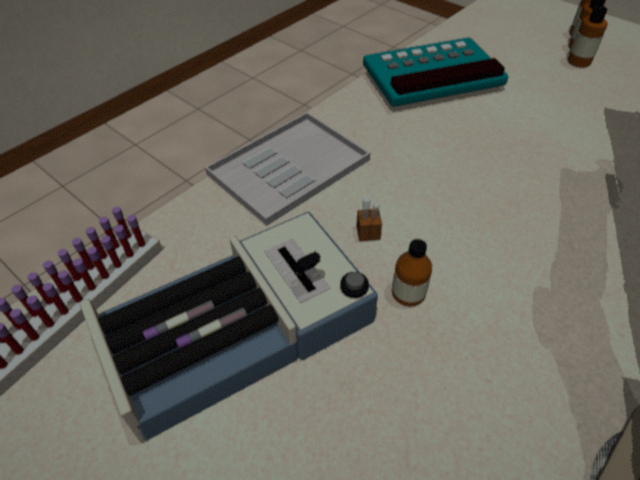

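The top view shows the deck corners near (274,178), (357,197), (324,321) and (241,297), the button at (311,300), and the paddle at (280,261). The side view shows the button at (355,283) and the paddle at about (310,260).

```bash
cat > h.py <<'E'
import cv2,numpy as np
from cell import *
def ray(g,p):
    d=g["R"].T@np.linalg.inv(g["mtx"])@[p[0],p[1],1.];return -g["R"].T@g["t"],d
def plane(g,p,z):
    o,d=ray(g,p);return o+d*(z-o[2])/d[2]
def tri(g1,p1,g2,p2):
    P=[g["mtx"]@np.c_[g["R"],g["t"]] for g in(g1,g2)]
    X=cv2.triangulatePoints(P[0],P[1],np.float64(p1),np.float64(p2))[:,0];return X[:3]/X[3]
E
python3 - <<'E'
from h import *
T=get_image("top");S=get_image("side")
for n,g,b in(("T",T,(215,165,375,340)),("S",S,(225,200,385,340))):
    x0,y0,x1,y1=b;hsv=cv2.cvtColor(g["pixels"],cv2.COLOR_RGB2HSV)
    c=g["pixels"][y0:y1,x0:x1];cv2.imwrite(f"pics/c{n}.png",cv2.resize(c[:,:,::-1],None,fx=4,fy=4,interpolation=cv2.INTER_CUBIC)[:600,:800])
    m=((hsv[:,:,2]<70)).astype(np.uint8)[y0:y1,x0:x1]
    for k in cv2.findContours(m,cv2.RETR_EXTERNAL,cv2.CHAIN_APPROX_NONE)[0]:
        if cv2.contourArea(k)>80:
            (cx,cy),wh,a=cv2.minAreaRect(k);print(n,round(cx+x0,1),round(cy+y0,1),np.round(wh,1),round(a,1))
C=np.array([plane(T,p,82)[:2] for p in((274,178),(357,197),(324,321),(241,297))])
print(C.round(1),np.linalg.norm(C-np.roll(C,-1,0),axis=1).round(1))
print("button",tri(T,(311,300),S,(355,283)))
print("bottle",plane(T,(379,326),125),"block",plane(T,(410,238),70))
E
```

```text
T 313.0 300.5 [27. 32.] 90.0
T 223.8 248.8 [30.1 41.2] 15.9
T 288.7 243.9 [21.7 61.3] 30.2
T 230.4 215.5 [36.9 18.1] 15.6
T 233.9 193.4 [43.7 17.6] 15.9
T 254.4 237.1 [  3.9 124. ] 17.6
S 338.8 325.2 [26.6 89.8] 68.7
S 354.0 284.5 [25. 28.] 90.0
S 252.0 297.0 [54. 84.] 0.0
S 305.4 262.5 [53.1 30.5] 54.5
S 368.5 227.5 [23. 25.] 0.0
S 284.0 210.4 [ 4.2 45. ] 57.5
[[700.3 105.9]
 [665.7 -25.3]
 [472.6  31.6]
 [512.1 158.2]] [135.7 201.3 132.6 195.3]
button [503.48908817  50.18927135  94.51665059]
bottle [461.64611955 -47.98352631 125.        ] block [ 599.79293483 -107.42767917   70.        ]
```

View pics/cT.png

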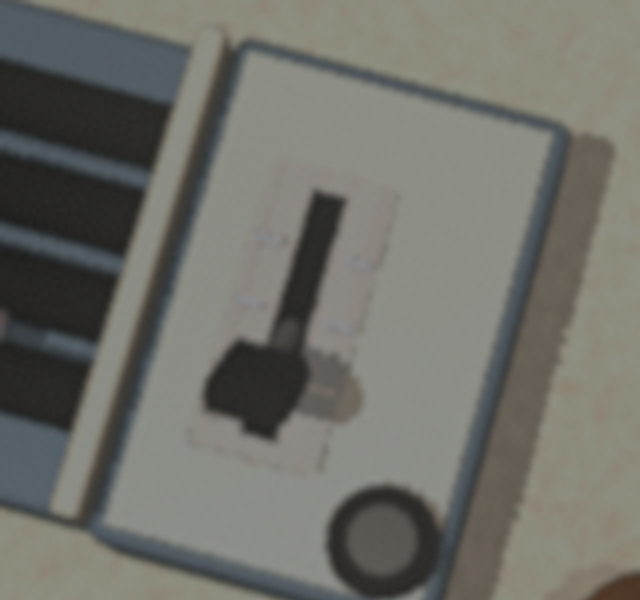

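View pics/cS.png

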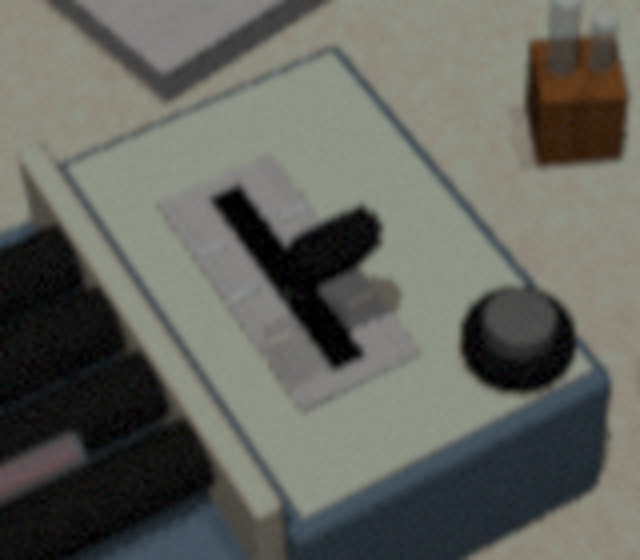

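The crops place the button top at (310.5,299.5) in top and (355,279.5) in side. In top, the gate plate corners are about (285,205), (314.5,213), (295.5,283) and (262,274), and the paddle is about (279,262).

```bash
python3 - <<'E'
from h import *
T=get_image("top");S=get_image("side")
b=tri(T,(310.5,299.5),S,(355,279.5));print("button",b)
C=np.array([plane(T,p,82)[:2] for p in((276.3,175.5),(356.8,197.5),(325,320.5),(238.8,296))])
print(C.round(1),np.linalg.norm(C-np.roll(C,-1,0),axis=1).round(1))
G=np.array([plane(T,p,83)[:2] for p in((285,205),(314.5,213.3),(295.5,283),(262,274))])
c=G.mean(0);print("gate",c,np.linalg.norm(G-np.roll(G,-1,0),axis=1).round(1))
s=plane(T,(297.5,213.7),82)-plane(T,(280.5,274.2),82)
# side gate corners
G2=np.array([plane(S,(225+x/4,200+y/4),83)[:2] for x,y in((268,155),(420,352),(303,410),(158,205))]);print("gate side",G2.mean(0),G2.round(0).tolist())
E_=[C[0]-C[3],C[1]-C[2],G[0]-G[3],G[1]-G[2],s[:2],G2[0]-G2[1],G2[3]-G2[2]]
yw=[np.arctan2(e[1],e[0]) for e in E_];print("yaw",np.round(yw,3))
y=np.median(yw);ux=np.array([np.cos(y),np.sin(y)]);uy=np.array([-ux[1],ux[0]])
print("origin: gate",c,"button",b[:2]+76*ux+58*uy,"deck",C.mean(0)+15*uy)
print("paddle",plane(T,(279,262.5),140), "exp",c-36*ux)
E
```

```text
button [503.54463985  50.70470024 103.59411195]
[[704.3 102.2]
 [664.8 -25. ]
 [473.3  30.1]
 [513.7 161.6]] [133.1 199.3 137.6 199.7]
gate [593.55194804  82.73495735] [ 48.5 113.7  53.8 114.7]
gate side [593.86933453  82.50901977] [[643.0, 41.0], [530.0, 75.0], [545.0, 124.0], [657.0, 90.0]]
yaw [-0.302 -0.28  -0.327 -0.282 -0.284 -0.294 -0.296]
origin: gate [593.55194804  82.73495735] button [593.10189587  84.16359882] deck [593.38817794  81.55456791]
paddle [555.79364805  94.76539574 140.        ] exp [559.09999698  93.17828383]
```

Gate centre, button and deck outline agree: the origin is about (593.5, 83), yaw about -0.29, and the button top is at (503.5, 50.5, 103). I'll shut the fingers and move to 95 mm behind the lever.

Call:
send_rows --series '[{"dx": 4,"dy": -4.2,"dz": -1.6,"az": 0.06,"hand": 1},{"dx": 8,"dy": -8.5,"dz": -1.6,"az": 0.12,"hand": 1},{"dx": 11,"dy": -11.7,"dz": -1.6,"az": 0.17,"hand": 1},{"dx": 14,"dy": -14.8,"dz": -1.6,"az": 0.21,"hand": 1},{"dx": 17,"dy": -18,"dz": -1.6,"az": 0.26,"hand": 1},{"dx": 20,"dy": -21.2,"dz": -1.6,"az": 0.3,"hand": 1},{"dx": 23,"dy": -24.4,"dz": -1.6,"az": 0.35,"hand": 1},{"dx": 26,"dy": -27.6,"dz": -1.6,"az": 0.39,"hand": 1},{"dx": 29,"dy": -30.8,"dz": -1.6,"az": 0.44,"hand": 1},{"dx": 29,"dy": -30.8,"dz": -1.6,"az": 0.44,"hand": 1}]'

```text
invalid input at $.series[0]: expected keys ax, ay, az, dx, dy, dz, hand
```

Call:
send_rows --series '[{"ax": 0,"ay": 0,"dx": 4,"dy": -4.2,"dz": -1.6,"az": 0.06,"hand": 1},{"ax": 0,"ay": 0,"dx": 8,"dy": -8.5,"dz": -1.6,"az": 0.12,"hand": 1},{"ax": 0,"ay": 0,"dx": 11,"dy": -11.7,"dz": -1.6,"az": 0.17,"hand": 1},{"ax": 0,"ay": 0,"dx": 14,"dy": -14.8,"dz": -1.6,"az": 0.21,"hand": 1},{"ax": 0,"ay": 0,"dx": 17,"dy": -18,"dz": -1.6,"az": 0.26,"hand": 1},{"ax": 0,"ay": 0,"dx": 20,"dy": -21.2,"dz": -1.6,"az": 0.3,"hand": 1},{"ax": 0,"ay": 0,"dx": 23,"dy": -24.4,"dz": -1.6,"az": 0.35,"hand": 1},{"ax": 0,"ay": 0,"dx": 26,"dy": -27.6,"dz": -1.6,"az": 0.39,"hand": 1},{"ax": 0,"ay": 0,"dx": 29,"dy": -30.8,"dz": -1.6,"az": 0.44,"hand": 1},{"ax": 0,"ay": 0,"dx": 29,"dy": -30.8,"dz": -1.6,"az": 0.44,"hand": 1}]'

```text
clock: 1.3
eef_pos: [413.6, -171.5, 221.0]
tool_rot: [-3.138, -0.001, 0.029]
force: [0.3, -0.5, -0.2]
width: -0.0
gripper_force: 0.0
```

```bash
cat > d.py <<'E'
import sys,numpy as np
from h import *
from scipy.spatial.transform import Rotation as Ro
def delta(mx,my,z,yaw=-0.29,o=(593.5,83)):
    s=read_state();c,n=np.cos(-.29),np.sin(-.29)
    p=np.array([o[0]+c*mx-n*my,o[1]+n*mx+c*my,z]);R=Ro.from_euler("xyz",s["tool_rot"]);G=Ro.from_euler("xyz",[np.pi,0,yaw])
    q=np.array(s["eef_pos"])-[o[0],o[1],0]
    print("t",round(s["clock"],2),"tcp",np.round(s["eef_pos"],1),"mixer",np.round([c*q[0]+n*q[1],-n*q[0]+c*q[1],q[2]],1),"F",np.round(s["force"],1),"w",s["width"])
    print("d cm",(R.inv().apply(p-s["eef_pos"])/10).round(2),"a",(R.inv()*G).as_rotvec().round(3))
delta(*map(float,sys.argv[1:4]))
E
python3 d.py -95 0 215
```

```text
t 1.3 tcp [ 413.6 -171.5  221. ] mixer [ -99.6 -295.3  221. ] F [ 0.3 -0.5 -0.2] w -0.03761771817134173
d cm [  9.7 -27.9   0.7] a [-0.003 -0.001  0.319]
```

Call:
send_rows --series '[{"ax": 0,"ay": 0,"dx": 1.4,"dy": -4,"dz": 0,"az": 0.05,"hand": 1},{"ax": 0,"ay": 0,"dx": 2.8,"dy": -8,"dz": 0,"az": 0.1,"hand": 1},{"ax": 0,"ay": 0,"dx": 4.2,"dy": -12,"dz": 0,"az": 0.15,"hand": 1},{"ax": 0,"ay": 0,"dx": 5.6,"dy": -16,"dz": 0,"az": 0.2,"hand": 1},{"ax": 0,"ay": 0,"dx": 7,"dy": -20,"dz": 0,"az": 0.25,"hand": 1},{"ax": 0,"ay": 0,"dx": 8.4,"dy": -24,"dz": 0.5,"az": 0.3,"hand": 1},{"ax": 0,"ay": 0,"dx": 9.7,"dy": -27.9,"dz": 0.7,"az": 0.32,"hand": 1},{"ax": 0,"ay": 0,"dx": 9.7,"dy": -27.9,"dz": 0.7,"az": 0.32,"hand": 1},{"ax": 0,"ay": 0,"dx": 9.7,"dy": -27.9,"dz": 0.7,"az": 0.32,"hand": 1}]'

```text
clock: 2.2
eef_pos: [503.2, 102.7, 213.6]
tool_rot: [3.141, 0.0, -0.299]
force: [0.3, -0.5, -0.5]
width: -0.0
gripper_force: 0.0
```

```bash
python3 d.py -95 0 132
```

```text
t 2.2 tcp [503.2 102.7 213.6] mixer [-92.1  -6.9 213.6] F [ 0.3 -0.5 -0.5] w -0.03248486660311795
d cm [-0.29 -0.7   8.16] a [ 0.001  0.    -0.009]
```

Call:
send_rows --series '[{"ax": 0,"ay": 0,"dx": -0.3,"dy": -0.6,"dz": 2,"az": 0,"hand": 1},{"ax": 0,"ay": 0,"dx": -0.3,"dy": -0.6,"dz": 4,"az": 0,"hand": 1},{"ax": 0,"ay": 0,"dx": -0.3,"dy": -0.6,"dz": 6,"az": 0,"hand": 1},{"ax": 0,"ay": 0,"dx": -0.3,"dy": -0.6,"dz": 8.1,"az": 0,"hand": 1},{"ax": 0,"ay": 0,"dx": -0.3,"dy": -0.6,"dz": 8.1,"az": 0,"hand": 1},{"ax": 0,"ay": 0,"dx": -0.3,"dy": -0.6,"dz": 8.1,"az": 0,"hand": 1}]'

```text
clock: 2.8
eef_pos: [502.2, 107.4, 133.3]
tool_rot: [3.141, -0.0, -0.303]
force: [0.5, 0.1, -0.3]
width: 0.0
gripper_force: 0.0
```

```bash
python3 d.py 0 0 132; python3 - <<'E'
from h import *
g=get_image("side");cv2.imwrite("pics/s1.png",cv2.resize(g["pixels"][180:340,200:400,::-1],None,fx=4,fy=4)[:600,:800])
E
```

```text
t 2.8 tcp [502.2 107.4 133.3] mixer [-94.4  -2.7 133.3] F [ 0.5  0.1 -0.3] w 0.0139555794472205
d cm [ 9.44 -0.39  0.13] a [ 0.001  0.    -0.013]
```

View pics/s1.png

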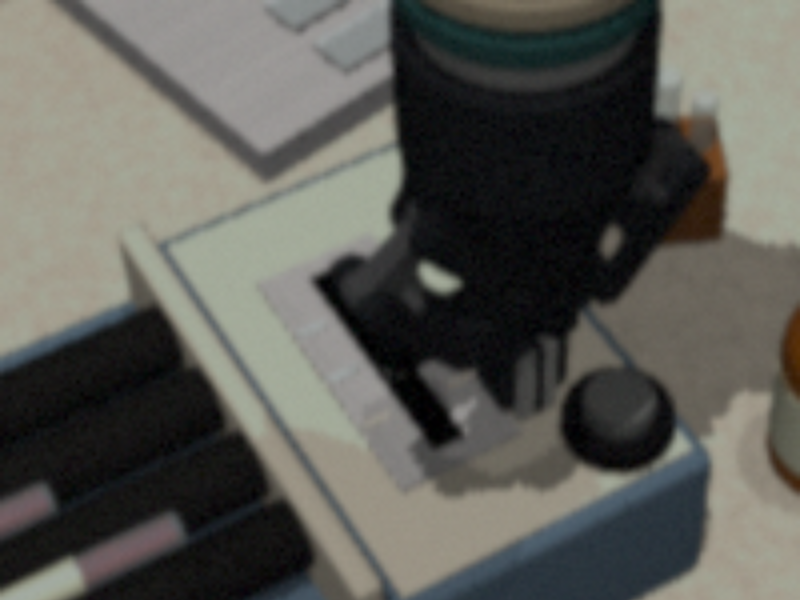

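The side crop shows the shut fingertips (about 535,385) just behind the paddle, well clear of the button. Pushing now.

Call:
send_rows --series '[{"ax": 0,"ay": 0,"dx": 1.5,"dy": -0.3,"dz": 0.1,"az": 0,"hand": 1},{"ax": 0,"ay": 0,"dx": 3,"dy": -0.3,"dz": 0.1,"az": 0,"hand": 1},{"ax": 0,"ay": 0,"dx": 4,"dy": -0.3,"dz": 0.1,"az": 0,"hand": 1},{"ax": 0,"ay": 0,"dx": 5,"dy": -0.3,"dz": 0.1,"az": 0,"hand": 1},{"ax": 0,"ay": 0,"dx": 6,"dy": -0.3,"dz": 0.1,"az": 0,"hand": 1},{"ax": 0,"ay": 0,"dx": 7,"dy": -0.3,"dz": 0.1,"az": 0,"hand": 1},{"ax": 0,"ay": 0,"dx": 8,"dy": -0.3,"dz": 0.1,"az": 0,"hand": 1},{"ax": 0,"ay": 0,"dx": 8.7,"dy": -0.3,"dz": 0.1,"az": 0,"hand": 1},{"ax": 0,"ay": 0,"dx": 9.4,"dy": -0.3,"dz": 0.1,"az": 0,"hand": 1},{"ax": 0,"ay": 0,"dx": 10,"dy": -0.3,"dz": 0.1,"az": 0,"hand": 1}]'

```text
clock: 3.85
eef_pos: [598.9, 82.3, 131.8]
tool_rot: [3.141, 0.0, -0.301]
force: [-0.1, -0.0, -0.2]
width: -0.1
gripper_force: 0.0
```

```bash
python3 d.py 14 0 132
```

```text
t 3.85 tcp [598.9  82.3 131.8] mixer [  5.4   0.9 131.8] F [-0.1 -0.  -0.2] w -0.06576509490824328
d cm [ 0.86  0.08 -0.02] a [ 0.     0.    -0.011]
```

Call:
send_rows --series '[{"ax": 0,"ay": 0,"dx": 0.4,"dy": 0,"dz": 0,"az": 0,"hand": 1},{"ax": 0,"ay": 0,"dx": 0.8,"dy": 0,"dz": 0,"az": 0,"hand": 1},{"ax": 0,"ay": 0,"dx": 1.0,"dy": 0,"dz": 0,"az": 0,"hand": 1},{"ax": 0,"ay": 0,"dx": 1.0,"dy": 0,"dz": 0,"az": 0,"hand": 1},{"ax": 0,"ay": 0,"dx": 1.0,"dy": 0,"dz": 0,"az": 0,"hand": 1}]'

```text
clock: 4.35
eef_pos: [607.9, 79.5, 131.9]
tool_rot: [-3.142, 0.0, -0.301]
force: [-0.6, 0.1, -0.3]
width: -0.1
gripper_force: 0.0
```

```bash
python3 d.py -50 0 132
```

```text
t 4.35 tcp [607.9  79.5 131.9] mixer [ 14.8   0.8 131.9] F [-0.6  0.1 -0.3] w -0.11261297330841212
d cm [-6.47  0.15 -0.01] a [-0.     0.    -0.011]
```

Call:
send_rows --series '[{"ax": 0,"ay": 0,"dx": 0.2,"dy": 0,"dz": 0,"az": 0,"hand": 1},{"ax": 0,"ay": 0,"dx": 0.3,"dy": 0,"dz": 0,"az": 0,"hand": 1},{"ax": 0,"ay": 0,"dx": 0.3,"dy": 0,"dz": 0,"az": 0,"hand": 1}]'

```text
clock: 4.65
eef_pos: [611.1, 78.5, 132.0]
tool_rot: [-3.142, -0.0, -0.301]
force: [-0.4, -0.4, -0.2]
width: -0.1
gripper_force: 0.0
```

```bash
python3 d.py -60 0 180; python3 - <<'E'
from h import *
g=get_image("side");cv2.imwrite("pics/s2.png",cv2.resize(g["pixels"][180:330,200:400,::-1],None,fx=4,fy=4))
E
```

```text
t 4.65 tcp [611.1  78.5 132. ] mixer [ 18.2   0.7 132. ] F [-0.4 -0.4 -0.2] w -0.05488435842504225
d cm [-7.82  0.16 -4.81] a [-0.    -0.    -0.011]
```

View pics/s2.png

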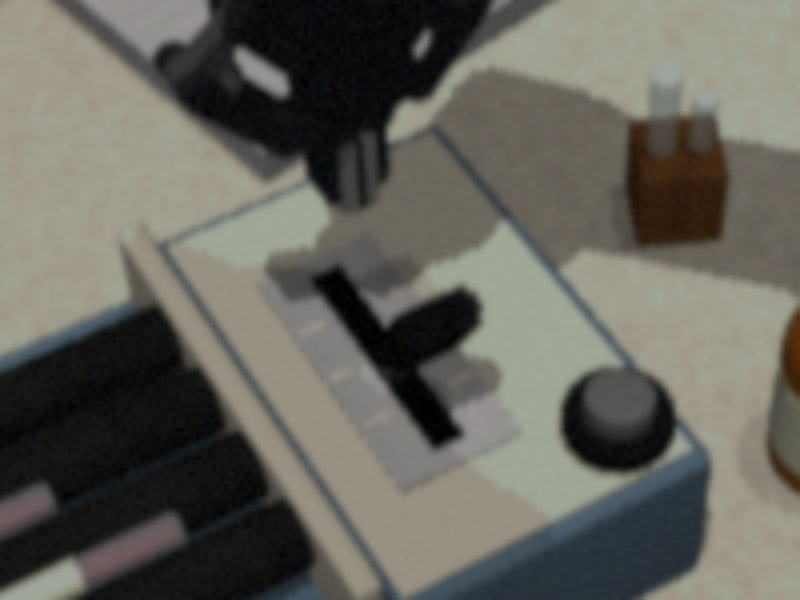

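The side crop shows the fingertips at (355,205), past the lever, with the paddle still at (435,330). The push missed it, so I'll check by projection.

```bash
python3 - <<'E'
from h import *
T=get_image("top");S=get_image("side")
def pr(g,X):
    p=g["mtx"]@(g["R"]@np.array(X)+g["t"]);return (p[:2]/p[2]).round(1)
print("tip side",pr(S,(611,78.5,132)))
c,n=np.cos(-.29),np.sin(-.29)
for a in(0,.5,1):
    for L in (55,75,95):
        x=L*np.sin(a-.5);P=(593.5+c*x,83+n*x,70+L*np.cos(a-.5));print(a,L,"S",pr(S,P),"crop",(pr(S,P)-[200,180])*4,"T",pr(T,P))
print("paddle tri",tri(T,(279,262.5),S,(307,263)))
cv2.imwrite("pics/t2.png",cv2.resize(T["pixels"][165:315,215:375,::-1],None,fx=4,fy=4))
E
```

```text
tip side [288.4 241.3]
0 55 S [304.  266.4] crop [416.  345.6] T [282.9 256.2]
0 75 S [307.  263.2] crop [428.  332.8] T [280.2 260.7]
0 95 S [310.1 259.8] crop [440.4 319.2] T [277.4 265.3]
0.5 55 S [295.  251.9] crop [380.  287.6] T [287.4 238.6]
0.5 75 S [294.3 243.1] crop [377.2 252.4] T [286.5 236.2]
0.5 95 S [293.7 233.9] crop [374.8 215.6] T [285.6 233.6]
1 55 S [286.6 243.6] crop [346.4 254.4] T [292.5 222.9]
1 75 S [282.9 232. ] crop [331.6 208. ] T [293.6 214.3]
1 95 S [279.1 220.1] crop [316.4 160.4] T [294.7 205.5]
paddle tri [556.27211525  95.07494949 139.89197785]
```

View pics/t2.png

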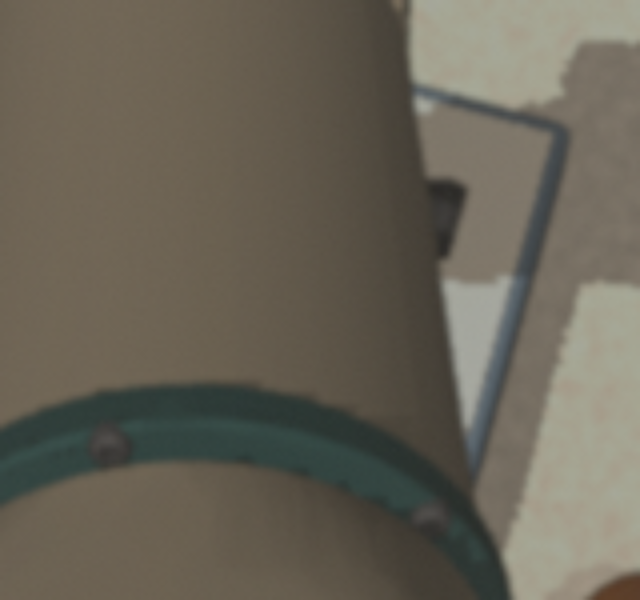

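```bash
python3 - <<'E'
from h import *
S=get_image("side")
def pr(X):
    p=S["mtx"]@(S["R"]@np.array(X)+S["t"]);return ((p[:2]/p[2]-[200,180])*4).round(0)
for q in((502.2,107.4,133.3),(611,78.5,132)):
    for z in(0,10,20,30):print(q,z,pr(np.array(q)+[0,0,z]))
s=read_state();print(s["width"],s["qpos"],s["eef_pos"])
E
```

```text
(502.2, 107.4, 133.3) 0 [521. 445.]
(502.2, 107.4, 133.3) 10 [521. 428.]
(502.2, 107.4, 133.3) 20 [521. 411.]
(502.2, 107.4, 133.3) 30 [521. 393.]
(611, 78.5, 132) 0 [354. 245.]
(611, 78.5, 132) 10 [352. 228.]
(611, 78.5, 132) 20 [351. 209.]
(611, 78.5, 132) 30 [349. 191.]
-0.02195631928180134 [-0.2320642   0.66472849  0.09530808  1.69089598 -0.08279516  0.78991166
 -1.97065197] [610.93344071  78.5506409  131.92057434]
```

Both side views put the fingertips about 20 mm above the reported TCP, so they passed just over the paddle. I'll go back over it and push 20 mm lower.

Call:
send_rows --series '[{"ax": 0,"ay": 0,"dx": 0,"dy": 0,"dz": -2.5,"az": 0,"hand": 1},{"ax": 0,"ay": 0,"dx": 0,"dy": 0,"dz": -4,"az": 0,"hand": 1},{"ax": 0,"ay": 0,"dx": -4,"dy": 0,"dz": -4,"az": 0,"hand": 1},{"ax": 0,"ay": 0,"dx": -8,"dy": 0,"dz": -4,"az": 0,"hand": 1},{"ax": 0,"ay": 0,"dx": -11.4,"dy": 0.1,"dz": -4,"az": 0,"hand": 1},{"ax": 0,"ay": 0,"dx": -11.4,"dy": 0.1,"dz": -4,"az": 0,"hand": 1},{"ax": 0,"ay": 0,"dx": -11.4,"dy": 0.1,"dz": -1,"az": 0,"hand": 1},{"ax": 0,"ay": 0,"dx": -11.4,"dy": 0.1,"dz": 2,"az": 0,"hand": 1},{"ax": 0,"ay": 0,"dx": -11.4,"dy": 0.1,"dz": 2,"az": 0,"hand": 1},{"ax": 0,"ay": 0,"dx": -11.4,"dy": 0.1,"dz": 2,"az": 0,"hand": 1}]'

```text
clock: 5.85
eef_pos: [502.3, 111.1, 112.1]
tool_rot: [3.141, 0.0, -0.302]
force: [0.8, 0.5, 0.6]
width: 0.3
gripper_force: 0.0
```

```bash
python3 d.py -50 0 112
```

```text
t 5.85 tcp [502.3 111.1 112.1] mixer [-95.5   0.9 112.1] F [0.8 0.5 0.6] w 0.3194888367486236
d cm [4.55 0.03 0.  ] a [ 0.     0.    -0.012]
```

Call:
send_rows --series '[{"ax": 0,"ay": 0,"dx": 1.5,"dy": 0,"dz": 0,"az": 0,"hand": 1},{"ax": 0,"ay": 0,"dx": 2.5,"dy": 0,"dz": 0,"az": 0,"hand": 1},{"ax": 0,"ay": 0,"dx": 3.5,"dy": 0,"dz": 0,"az": 0,"hand": 1},{"ax": 0,"ay": 0,"dx": 4.2,"dy": 0,"dz": 0,"az": 0,"hand": 1},{"ax": 0,"ay": 0,"dx": 4.9,"dy": 0,"dz": 0,"az": 0,"hand": 1}]'

```text
clock: 6.35
eef_pos: [545.7, 97.8, 112.2]
tool_rot: [3.141, 0.006, -0.301]
force: [-7.4, 2.0, 6.1]
width: -0.5
gripper_force: 3.9
```

Call:
send_rows --series '[{"ax": 0,"ay": 0,"dx": 0.7,"dy": 0,"dz": 0,"az": 0,"hand": 1},{"ax": 0,"ay": 0,"dx": 1.4,"dy": 0,"dz": 0,"az": 0,"hand": 1},{"ax": 0,"ay": 0,"dx": 2.1,"dy": 0,"dz": 0,"az": 0,"hand": 1}]'

```text
clock: 6.65
eef_pos: [570.1, 90.2, 112.4]
tool_rot: [-3.141, -0.002, -0.302]
force: [1.1, -0.6, 0.5]
width: -0.2
gripper_force: 0.0
```

Call:
send_rows --series '[{"ax": 0,"ay": 0,"dx": 0.7,"dy": 0,"dz": 0,"az": 0,"hand": 1},{"ax": 0,"ay": 0,"dx": 1.4,"dy": 0,"dz": 0,"az": 0,"hand": 1},{"ax": 0,"ay": 0,"dx": 2.1,"dy": 0,"dz": 0,"az": 0,"hand": 1}]'

```text
clock: 6.95
eef_pos: [587.0, 84.8, 111.8]
tool_rot: [3.141, 0.004, -0.301]
force: [-6.1, 2.3, 3.5]
width: 0.1
gripper_force: 3.1
```

```bash
python3 d.py 14 0 112
```

```text
t 6.95 tcp [587.   84.8 111.8] mixer [-6.800e+00 -1.000e-01  1.118e+02] F [-6.1  2.3  3.5] w 0.10952928827224731
d cm [ 2.08 -0.03 -0.03] a [ 0.001  0.004 -0.011]
```

Pushing works. Continuing to the stop.

Call:
send_rows --series '[{"ax": 0,"ay": 0,"dx": 0.6,"dy": 0,"dz": 0,"az": 0,"hand": 1},{"ax": 0,"ay": 0,"dx": 1.2,"dy": 0,"dz": 0,"az": 0,"hand": 1},{"ax": 0,"ay": 0,"dx": 1.7,"dy": 0,"dz": 0,"az": 0,"hand": 1},{"ax": 0,"ay": 0,"dx": 1.7,"dy": 0,"dz": 0,"az": 0,"hand": 1},{"ax": 0,"ay": 0,"dx": 1.7,"dy": 0,"dz": 0,"az": 0,"hand": 1}]'

```text
clock: 7.45
eef_pos: [605.2, 79.2, 111.9]
tool_rot: [3.142, -0.0, -0.302]
force: [0.1, -0.3, -0.2]
width: -0.2
gripper_force: 0.0
```

Call:
send_rows --series '[{"ax": 0,"ay": 0,"dx": 0.2,"dy": 0,"dz": 0,"az": 0,"hand": 1},{"ax": 0,"ay": 0,"dx": 0.4,"dy": 0,"dz": 0,"az": 0,"hand": 1},{"ax": 0,"ay": 0,"dx": 0.4,"dy": 0,"dz": 0,"az": 0,"hand": 1}]'

```text
clock: 7.75
eef_pos: [609.1, 78.1, 112.0]
tool_rot: [-3.142, -0.001, -0.301]
force: [0.2, -0.4, 0.4]
width: -0.0
gripper_force: 0.0
```

```bash
python3 d.py -76 -58 150
```

```text
t 7.75 tcp [609.1  78.1 112. ] mixer [ 16.4  -0.3 112. ] F [ 0.2 -0.4  0.4] w -0.0038812872495715186
d cm [-9.17  5.88 -3.8 ] a [-0.    -0.001 -0.011]
```

Call:
send_rows --series '[{"ax": 0,"ay": 0,"dx": 0.3,"dy": 0,"dz": 0,"az": 0,"hand": 1},{"ax": 0,"ay": 0,"dx": 0.3,"dy": 0,"dz": 0,"az": 0,"hand": 1},{"ax": 0,"ay": 0,"dx": -2,"dy": 0,"dz": 0,"az": 0,"hand": 1},{"ax": 0,"ay": 0,"dx": -4,"dy": 1,"dz": -2,"az": 0,"hand": 1},{"ax": 0,"ay": 0,"dx": -6.5,"dy": 3,"dz": -3.8,"az": 0,"hand": 1},{"ax": 0,"ay": 0,"dx": -9.2,"dy": 5.9,"dz": -3.8,"az": 0,"hand": 1},{"ax": 0,"ay": 0,"dx": -9.2,"dy": 5.9,"dz": -3.8,"az": 0,"hand": 1},{"ax": 0,"ay": 0,"dx": -9.2,"dy": 5.9,"dz": -3.8,"az": 0,"hand": 1}]'

```text
clock: 8.55
eef_pos: [503.6, 48.8, 150.4]
tool_rot: [-3.141, -0.001, -0.302]
force: [1.2, 0.4, 0.5]
width: -0.1
gripper_force: 0.0
```

```bash
python3 d.py -76 -58 90; python3 - <<'E'
from h import *
g=get_image("side");cv2.imwrite("pics/s3.png",cv2.resize(g["pixels"][180:330,200:400,::-1],None,fx=4,fy=4))
E
```

```text
t 8.55 tcp [503.6  48.8 150.4] mixer [-76.3 -58.5 150.4] F [1.2 0.4 0.5] w -0.12264474470458235
d cm [ 0.03 -0.05  6.04] a [-0.001 -0.001 -0.012]
```

View pics/s3.png

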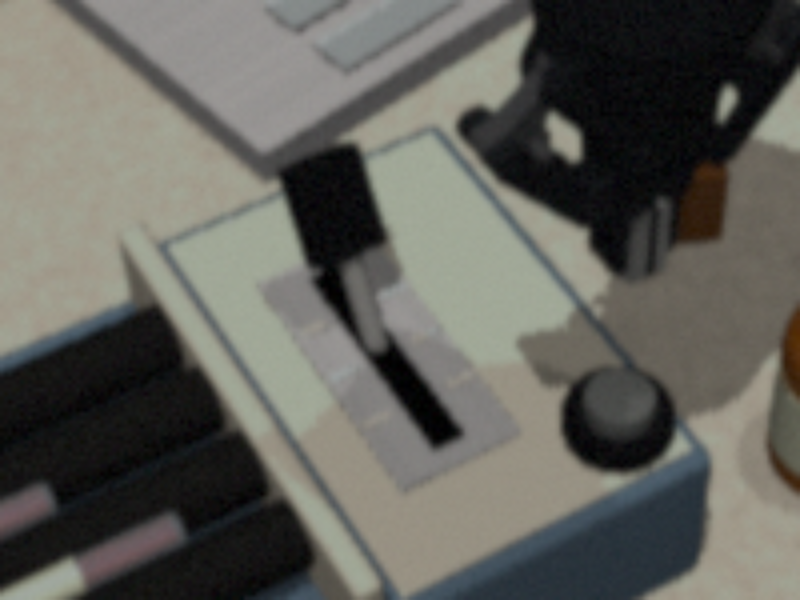

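The paddle centre at (333,207) matches the fast prediction of (332,208), and the fingers hang above the button. Now I'll press down in steps.

Call:
send_rows --series '[{"ax": 0,"ay": 0,"dx": 0,"dy": 0,"dz": 2,"az": 0,"hand": 1},{"ax": 0,"ay": 0,"dx": 0,"dy": 0,"dz": 4,"az": 0,"hand": 1},{"ax": 0,"ay": 0,"dx": 0,"dy": 0,"dz": 5.5,"az": 0,"hand": 1},{"ax": 0,"ay": 0,"dx": 0,"dy": 0,"dz": 6,"az": 0,"hand": 1},{"ax": 0,"ay": 0,"dx": 0,"dy": 0,"dz": 6,"az": 0,"hand": 1}]'

```text
clock: 9.1
eef_pos: [503.9, 49.5, 89.2]
tool_rot: [3.141, 0.001, -0.301]
force: [-0.1, -1.0, 0.6]
width: -0.1
gripper_force: 0.0
```

Call:
send_rows --series '[{"ax": 0,"ay": 0,"dx": 0,"dy": 0,"dz": 0.2,"az": 0,"hand": 1},{"ax": 0,"ay": 0,"dx": 0,"dy": 0,"dz": 0.4,"az": 0,"hand": 1},{"ax": 0,"ay": 0,"dx": 0,"dy": 0,"dz": 0.4,"az": 0,"hand": 1}]'

```text
clock: 9.4
eef_pos: [503.7, 49.2, 86.2]
tool_rot: [-3.141, -0.001, -0.301]
force: [-0.7, -0.0, -0.5]
width: 0.2
gripper_force: 0.0
```

Call:
send_rows --series '[{"ax": 0,"ay": 0,"dx": 0,"dy": 0,"dz": 0.2,"az": 0,"hand": 1},{"ax": 0,"ay": 0,"dx": 0,"dy": 0,"dz": 0.3,"az": 0,"hand": 1},{"ax": 0,"ay": 0,"dx": 0,"dy": 0,"dz": 0.3,"az": 0,"hand": 1}]'

```text
clock: 9.7
eef_pos: [503.4, 49.1, 82.9]
tool_rot: [3.142, 0.0, -0.301]
force: [0.6, -0.1, -0.9]
width: -0.1
gripper_force: 0.0
```

Call:
send_rows --series '[{"ax": 0,"ay": 0,"dx": 0,"dy": 0,"dz": 0.2,"az": 0,"hand": 1},{"ax": 0,"ay": 0,"dx": 0,"dy": 0,"dz": 0.3,"az": 0,"hand": 1},{"ax": 0,"ay": 0,"dx": 0,"dy": 0,"dz": 0.3,"az": 0,"hand": 1}]'

```text
clock: 10.0
eef_pos: [503.3, 49.1, 79.7]
tool_rot: [3.141, 0.0, -0.301]
force: [0.6, -0.5, -0.4]
width: -0.2
gripper_force: 0.0
```

Call:
send_rows --series '[{"ax": 0,"ay": 0,"dx": 0,"dy": 0,"dz": 0.2,"az": 0,"hand": 1},{"ax": 0,"ay": 0,"dx": 0,"dy": 0,"dz": 0.3,"az": 0,"hand": 1},{"ax": 0,"ay": 0,"dx": 0,"dy": 0,"dz": 0.3,"az": 0,"hand": 1}]'

```text
clock: 10.3
eef_pos: [503.6, 49.1, 76.9]
tool_rot: [-3.141, -0.0, -0.301]
force: [1.0, -0.3, 1.6]
width: -0.0
gripper_force: 0.9
```

Call:
send_rows --series '[{"ax": 0,"ay": 0,"dx": 0,"dy": 0,"dz": 0.2,"az": 0,"hand": 1},{"ax": 0,"ay": 0,"dx": 0,"dy": 0,"dz": 0.2,"az": 0,"hand": 1}]'

```text
clock: 10.5
eef_pos: [503.6, 49.1, 74.9]
tool_rot: [-3.141, -0.0, -0.301]
force: [-0.8, 0.6, 2.6]
width: 0.2
gripper_force: 1.5
```

Call:
send_rows --series '[{"ax": 0,"ay": 0,"dx": 0,"dy": 0,"dz": 0.2,"az": 0,"hand": 1},{"ax": 0,"ay": 0,"dx": 0,"dy": 0,"dz": 0.3,"az": 0,"hand": 1}]'

```text
clock: 10.7
eef_pos: [503.6, 49.1, 72.0]
tool_rot: [-3.141, -0.0, -0.301]
force: [-0.7, -0.2, 5.2]
width: -0.1
gripper_force: 2.3
```

Call:
send_rows --series '[{"ax": 0,"ay": 0,"dx": 0,"dy": 0,"dz": 0.2,"az": 0,"hand": 1},{"ax": 0,"ay": 0,"dx": 0,"dy": 0,"dz": 0.2,"az": 0,"hand": 1}]'

```text
clock: 10.9
eef_pos: [503.6, 49.1, 71.4]
tool_rot: [-3.141, -0.001, -0.301]
force: [-3.5, -0.4, 19.0]
width: -0.2
gripper_force: 9.5
```

The button has bottomed out: 19 N against a hard stop. Lifting clear.

Call:
send_rows --series '[{"ax": 0,"ay": 0,"dx": 0,"dy": 0,"dz": -2,"az": 0,"hand": 1},{"ax": 0,"ay": 0,"dx": 0,"dy": 0,"dz": -5,"az": 0,"hand": 1},{"ax": 0,"ay": 0,"dx": 0,"dy": 0,"dz": -9,"az": 0,"hand": 1},{"ax": 0,"ay": 0,"dx": 0,"dy": 0,"dz": -13,"az": 0,"hand": 1},{"ax": 0,"ay": 0,"dx": 0,"dy": 0,"dz": -13,"az": 0,"hand": 1},{"ax": 0,"ay": 0,"dx": 0,"dy": 0,"dz": -13,"az": 0,"hand": 1}]'

```text
clock: 11.5
eef_pos: [503.5, 49.2, 200.2]
tool_rot: [-3.141, -0.001, -0.301]
force: [0.8, -0.6, -0.4]
width: 0.3
gripper_force: 0.0
```

```bash
python3 - <<'E'
from h import *
g=get_image("side");cv2.imwrite("pics/s4.png",cv2.resize(g["pixels"][180:330,240:440,::-1],None,fx=4,fy=4))
E
```

```text
(no output)
```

View pics/s4.png

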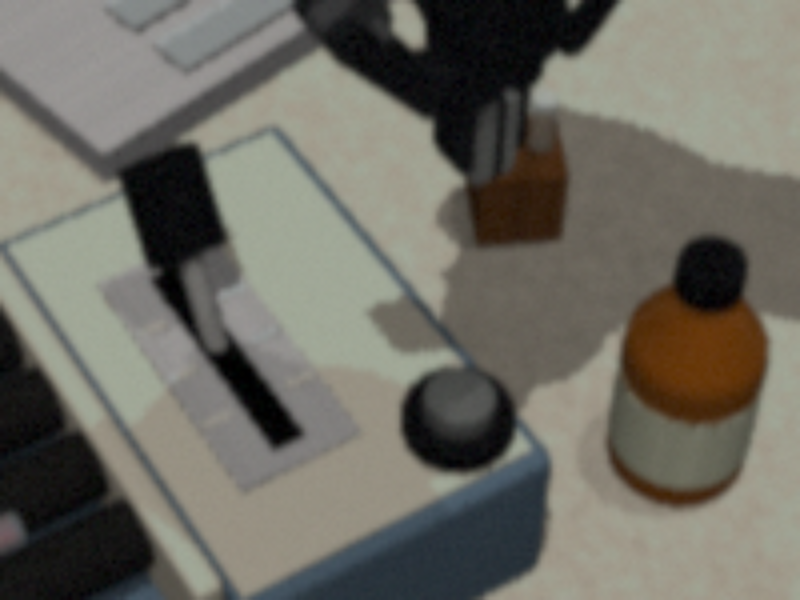

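The paddle is still at fast (173,207), the button is back up (458,400), and the bottle and block look undisturbed. The hand is clear of everything.

```bash
python3 -c "from cell import *;print(finish_job())"
```

```text
the job is handed in; nothing more can be done
None
```

The job is handed in; the judge returned no verdict. On the last camera check the lever stood at fast and the start button had been pressed to its stop and was back up. My first push passed just over the lever without touching it, so I repeated it lower. The bottle and block looked unmoved; the tubes were mostly out of that last view, and the arm never went near them.

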